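Load the spark plug tester and hold its recessed fire button

ROBOT

A 6-joint arm with a two-finger parallel gripper is mounted at the origin on a cart in front of the work surface, level with it; the furniture and walls round the work are solid. World frame = base frame: x ahead of the robot, y to its left, z up, the work surface at z = 0. Lengths are in m, angles in rad, forces in N, time in s.
With the tool pointing down it reaches from about 0.275 to 0.725 m from the base axis. Payload 5.6 kg.
Tool frame: the origin (TCP) lies at the very end of the fingers, on their centre line; the grasp point (between the pads) lies 19 mm behind it (bot.pinch_z is the distance from the TCP to the grasp point, in m); z points along the fingers, y is the line along which they close (so a half turn about z gives the same grasp; the last joint's range is limited). The gripper opens to 85 mm and grips with 20 to 120 N. Pads are 22 mm wide; open, the fingers measure 114 mm over their backs; the gripper's body (76 mm by 85 mm) begins 54 mm behind the grasp point. The pads swing forward as they close: fully open they stand 13 mm farther back than shut.
Start: joints at [1.492, 0.255, 0.108, 0, -1.424, -0.285], TCP at [0.196, 0.514, 0.231] pointing down, gripper open.
Joint ranges: [-2.95, 2.95], [-1.21, 1.97], [-1.09, 1.5], [-2.87, 1.71], [-2.94, -0.07], [-3.05, 3.05]. Speed limits (rad/s): [2.57, 2.57, 3.14, 3.14, 3.14, 3.14].

INTERFACE

Orientations are given as a rotation vector (axis times angle).
In Python, from plant import bot, optics, finish_job gives the robot as it stands. The module is installed in compiled form; this text tells all that it offers.
- The arm moves only by the tool send_rows, never from a script. Its argument "increments" is a list of rows, each a list of 3 entries, a list of its own where there are three numbers: the shift along the tool's x, y, z in mm, then the turn, a rotation vector about the tool's x, y, z in rad, then the finger opening in mm, from 0 to 85.4. A call has 1 to 5 rows; each row is the pose to reach, as a shift and turn from the pose commanded when the call began, along the tool's axes at that moment; what a row does not reach only later rows make up. A row lasts 1/12 s, in which the tool goes at most 41.7 mm and 7.16 degrees, less where a joint would pass 70% of its speed; a pose out of reach is approached as far as the arm can. A call with a gripper value outside its range is refused whole. The fingers move at their own pace and stop on an object; the grip force is fixed at half the most. Time passes only in rows, so rows that repeat a pose let the fingers close. It gives the time, the measured TCP pose, the force, the opening and the grip force at its end, in the units of the state.
- bot.sense(): the state, without advancing time (a new reading comes with each control period).
- optics.snapshot(name): name is "scene" or "top"; returns a dict with "frame" (400x640x3 uint8, red, green, blue), "fx", "fy", "cx", "cy" (pixels), "xyz" and "attitude" of the camera in the world. Camera axes: x right, y down, z forward; pixel columns grow to the right and rows downward; lengths in m; the calibration is good to about 2 mm. A picture is of the moment at which its call begins. There is no depth.
- finish_job(): hands the job in; it is judged then, once.
The state is a dict: "t": time; "joint_positions": joint angles; "joint_velocities": joint speeds; "effort": joint torques, N m; "position": TCP position; "ee_rot": TCP orientation; "contact_force": force on the tool from outside, world axes, zero at the start; "wrist_torque": the same for the moment, N m; "width": finger opening in m; "grasp_force": force on a finger pad.
Only numpy, scipy, OpenCV 4.12 (cv2) and the standard library are available. Lean on these libraries where they do the work, as an engineer would, in place of code of your own. Each camera call takes 0.05 s, during which the arm holds its last target. There are 200 camera calls.

TASK

Finish loading the green spark plug tester: take the two spark plugs from the wooden block and seat them, threads up and fully home, in the two empty ports, so that all four stand in a row, and let them go. Only then take the yellow screwdriver, reach its blade through the hole in the middle of the tester's front and press the recessed red button well down. The plugs fire only while it is held, so finish while still gripping the screwdriver and holding the button down, and leave the multimeter, feeler gauge and mug where they are.

Things in the scene. Friction and masses are not known exactly. Their poses are not given: they have to be found in the camera images.
- plug_a_mid (a point): spark plug, 71 mm long, 50 g, upright in the wooden block, thread up. Point: middle of its axis, 0.6 mm below the hexagon's seating face; its y axis points to the thread end. Above the point: hexagon 1 to 15 mm (18 mm across flats), then steel thread 12 mm thick to 35 mm. Below: white insulator 12 mm thick to 25 mm, 6 mm terminal to 35 mm. Home, the point is 0.6 mm below the port's point
- plug_b_mid (a point): second loose spark plug, like the first in sizes, point and axes; either plug may go in either empty port. Each plug's z axis is level and square to two flats of its hexagon
- plug_rack: square light wooden block, 95 x 95 x 45 mm high, fixed; four 16 mm holes, 40 mm deep, 23 mm either way from its middle. The two loose plugs stand in diagonally opposite holes, hexagons on its top face. Origin under its centre, z up. It stands to the left or to the right of the tester, nearer the robot
- plug_tester: green spark plug tester, fixed: 115 mm deep (x), 200 wide (y), 85 high; on top a 3 mm brass bar with four ports in a row along y, 42 mm apart, rims 88 mm above the bench. Ports 1 and 3 from the left (+y) already hold plugs, fixed, 35 mm above the rims. Origin under its centre; the front with the button hole is its -x side, x points to the back
- port_2 (a point): second port from the left, empty: centre of the 16 mm hole, level with the brass rim on which the hexagon seats; the hole is 45 mm deep; axes as the tester's (z up)
- port_4 (a point): fourth port from the left (the right-hand end), empty; otherwise as port_2
- button_hole (a point): centre of the mouth of the round 14 mm hole in a black square bezel (30 mm wide, 4.5 mm proud of the case) in the middle of the tester's front, 44 mm above the bench; its x axis points level into the hole, which runs straight back. The flat face of the red button, 12 mm across, lies 15 mm inside the mouth
- test_button (a joint): travel of the recessed red button into the tester, in m: 0 at rest, 0.007 fully pressed; its spring pushes back with 1.8 N at first, 6 N at full travel; it does not latch
- screwdriver_handle (a point): yellow-handled screwdriver, 199 mm long, 70 g, lying left or right of the tester, blade pointing away from the robot within 20 degrees. Point: centre of the handle, on the axis, 13 mm above the bench; its y axis points to the butt, the blade to -y. Handle 26 mm thick, 45 mm either way from the point; then a 6 mm steel shaft to the tip, 154 mm from the point
- screwdriver: the same screwdriver; origin below the tool's mid-length by 13 mm (on the bench as it lies), y axis to the butt
- multimeter: yellow and black multimeter lying beside the tester on the right, 130 x 68 x 41 mm; bystander; origin under its centre
- feeler_gauge: steel feeler gauge lying near the bench's front edge, 55 x 94 x 10 mm; bystander; origin under its centre
- mug: green and white mug to the left, 78 mm across, 101 mm high; bystander; origin under its centre

How it is judged:
By the outcome, as a careful person would: the job done as asked, in the order asked, and still so for the second after the job is handed in, while the arm keeps its last pose, push and grip.
It also fails if it takes over 64 s, if anything falls off the work surface, if the arm or the gripper's body presses on something with over 40 N, if the wrist force passes 120 N, or if a joint passes its speed limit or range.

## Working session

There is one attempt and no reset: what is moved stays moved. The work goes in short steps, Python scripts to look and compute and a tool call to move; the robot and the scene stay as the last step left them, time stands still between calls to the robot, and variables do not carry over. Pictures are saved under pics/ and viewed, at most 10 in all, crops included, and the job is handed in when it is done.

Besides the shell and the picture viewer there is one more tool, called after ">>>" as name([rows], argument=value, ...), one row to a line, values as JSON. send_rows: Moves the arm, as the interface text tells. Its arguments: {"type":"object","properties":{"increments":{"type":"array","items":{"type":"array"}}},"required":["increments"]}

```bash
mkdir -p pics; python3 - <<'E'
from plant import bot, optics
import cv2,json,numpy as np
print(bot.sense())
for n in("scene","top"):
    s=optics.snapshot(n); cv2.imwrite(f"pics/{n}0.png",s["frame"][:,:,::-1])
    print({k:v for k,v in s.items() if k!="frame"})
E
```

```text
{'t': 0.0, 'joint_positions': array([ 1.49160662e+00,  2.55752177e-01,  1.06990006e-01, -4.83486336e-04,
       -1.42391989e+00, -2.84598755e-01]), 'joint_velocities': array([ 0.00022865,  0.00047171, -0.00224548, -0.00094932, -0.00118523,
        0.00058517]), 'effort': array([-5.36978987e-04, -3.86623192e+01,  2.37948704e+01,  5.36552534e+00,
       -6.02892658e-03,  1.04255271e-06]), 'position': array([0.19546469, 0.51354932, 0.23038599]), 'ee_rot': array([ 3.08785186e+00, -5.68053491e-01, -4.43259437e-04]), 'contact_force': array([-0.19556017, -0.52139943, -1.51464417]), 'wrist_torque': array([-0.02531482, -0.03480258, -0.03178712]), 'grasp_force': 0.0, 'width': 0.08518222806728451}
{'fx': 404.51070780233675, 'fy': 404.51070780233675, 'cx': 319.0394489624517, 'cy': 200.00680581918118, 'xyz': array([ 0.27412128, -0.44754812,  0.76084691]), 'attitude': array([-2.41047256,  0.55885019, -0.20960245])}
{'fx': 414.19427874937696, 'fy': 414.19427874937696, 'cx': 319.8580419172295, 'cy': 196.21187152100072, 'xyz': array([0.46240373, 0.0569771 , 1.03717653]), 'attitude': array([-2.19633974,  2.1629024 , -0.09913364])}
```

View pics/top0.png

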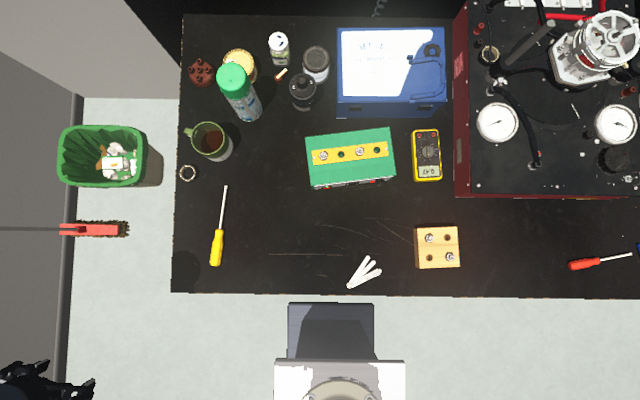

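View pics/scene0.png

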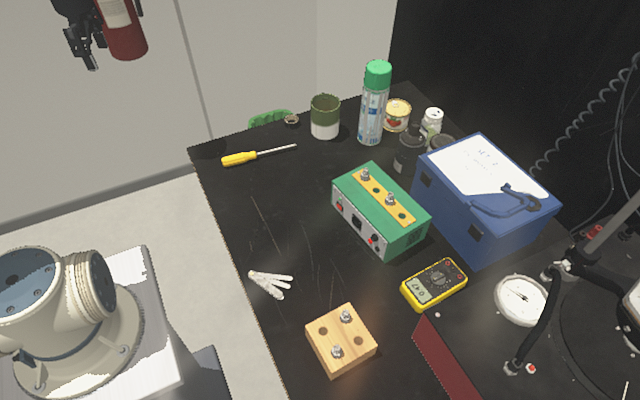

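The top view shows the tester at about (350,157), the rack at (437,247) with plugs at (430,238) and (451,257), and the screwdriver at (218,245). The scene view shows the same objects. Next I'll enlarge them.

```bash
cat >h.py <<'E'
import numpy as np,cv2
from scipy.spatial.transform import Rotation as R
CAM={'scene':(404.5107,319.0394,200.0068,[0.27412128,-0.44754812,0.76084691],[-2.41047256,0.55885019,-0.20960245]),
'top':(414.1943,319.8580,196.2119,[0.46240373,0.0569771,1.03717653],[-2.19633974,2.1629024,-0.09913364])}
def ray(n,u,v):
    f,cx,cy,p,a=CAM[n]; return np.array(p),R.from_rotvec(a).apply([(u-cx)/f,(v-cy)/f,1])
def at_z(n,u,v,z):
    p,d=ray(n,u,v); return p+d*(z-p[2])/d[2]
def proj(n,P):
    f,cx,cy,p,a=CAM[n]; c=R.from_rotvec(a).inv().apply(np.asarray(P,float)-p); return np.stack([f*c[...,0]/c[...,2]+cx,f*c[...,1]/c[...,2]+cy],-1)
E
python3 - <<'E'
import cv2,numpy as np
t=cv2.imread('pics/top0.png');s=cv2.imread('pics/scene0.png')
def c(im,x,y,w,h,k):return cv2.resize(im[y:y+h,x:x+w],None,fx=k,fy=k,interpolation=cv2.INTER_CUBIC)
A=np.vstack([np.hstack([c(t,300,120,100,75,4),c(t,410,220,60,55,4)[:,:].copy() if 0 else c(t,400,210,100,75,4)]),
 np.hstack([c(s,325,150,100,75,4) ,c(s,295,290,100,75,4)])])
cv2.imwrite('pics/c1.png',A)
B=np.vstack([np.hstack([c(t,180,175,66,100,6)[:600,:396]  ,c(s,325,160,101,100,4)])]) if 0 else np.hstack([c(t,190,180,50,100,6),c(s,325,155,110,133,4.5)[:600]])
cv2.imwrite('pics/c2.png',B)
E
```

```text
Traceback (most recent call last):
ValueError: all the input array dimensions except for the concatenation axis must match exactly, but along dimension 0, the array at index 0 has size 600 and the array at index 1 has size 598
```

View pics/c1.png

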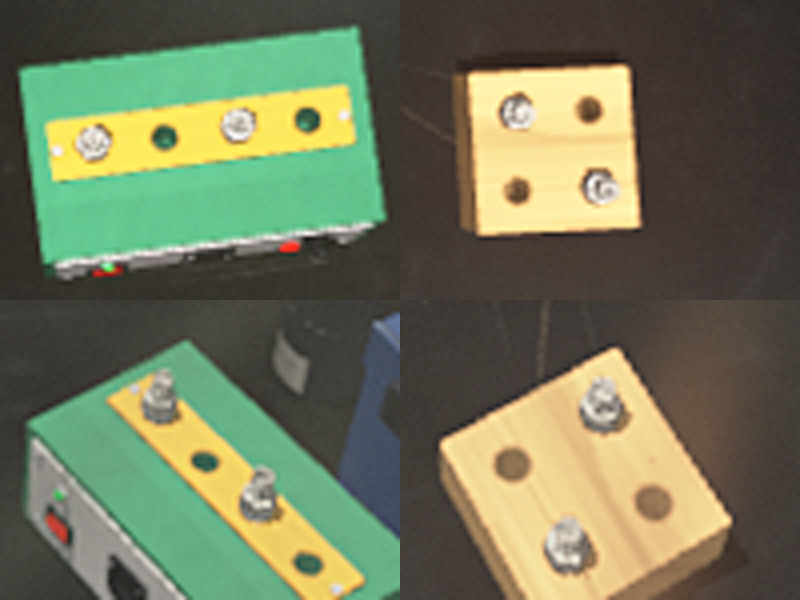

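Crop c1, giving positions in the original image:
- **Tester:** in the top view the empty ports are at (341,154) and (376.5,149.5). In the scene view they are at (376,190) and (401.5,216).
- **Rack:** in the top view its empty holes are at (447,237) and (429,257).

Next I'll measure these properly.

```bash
cat >m.py <<'E'
from h import *
from scipy.optimize import least_squares
im={n:cv2.imread(f'pics/{n}0.png') for n in('top','scene')}
def fit(n,off,pts,z,model):
    # model pts (local x,y) vs crop pixels -> x,y,yaw
    px=(np.array(pts)+.5)/4-.5+np.array(off)
    def w(p):
        c,s=np.cos(p[2]),np.sin(p[2]); m=np.array(model); return np.c_[p[0]+c*m[:,0]-s*m[:,1],p[1]+s*m[:,0]+c*m[:,1],np.full(len(m),z) if np.isscalar(z) else z]
    r=least_squares(lambda p:(proj(n,w(p))-px).ravel(),[.45,0,0]); print(n,r.x.round(4),np.degrees(r.x[2]).round(2),'res px',r.fun.round(2))
O={'tt':(300,120),'tr':(300,210),'st':(325,75),'sr':(195,215)}
print('tester')
o=(300,120)
fit('top',o,[(20,70),(358,28),(385,218)],.085,[(.0575,.1),(.0575,-.1),(-.0575,-.1)])
fit('top',o,[(165,137),(307,119)],.088,[(0,.021),(0,-.063)])
o=(325,75)
fit('scene',o,[(28,425),(185,342)],.085,[(-.0575,.1),(.0575,.1)])
fit('scene',o,[(205,461),(307,564)],.088,[(0,.021),(0,-.063)])
print('rack')
C=.0475;H=.023
fit('top',(300,210),[(468,67),(630,67),(640,228),(476,236)],.045,[(C,C),(C,-C),(-C,-C),(-C,C)])
fit('top',(300,210),[(589,110),(516,190)],.045,[(H,-H),(-H,H)])
fit('scene',(195,215),[(440,440),(618,348),(732,520)],.045,[(-C,C),(C,C),(C,-C)])
fit('scene',(195,215),[(512,464),(653,502)],.045,[(-H,H),(H,-H)])
# colour
for n,lo,hi in(('top',(20,110,120),(32,255,255)),('scene',(20,110,120),(32,255,255))):
    hsv=cv2.cvtColor(im[n],cv2.COLOR_BGR2HSV); m=cv2.inRange(hsv,lo,hi); k,l,st,ce=cv2.connectedComponentsWithStats(m)
    for i in range(1,k):
        if st[i,4]>60: print(n,st[i],ce[i].round(1))
# screwdriver yellow handle + shaft axis
E
python3 m.py; python3 - <<'E'
import cv2,numpy as np
t=cv2.imread('pics/top0.png');s=cv2.imread('pics/scene0.png')
def c(im,x,y,w,h,k):return cv2.resize(im[y:y+h,x:x+w],None,fx=k,fy=k,interpolation=cv2.INTER_CUBIC)
cv2.imwrite('pics/c2.png',np.hstack([c(t,190,180,50,100,6),np.vstack([c(s,325,180,125,90,4),c(s,205,130,125,60,4)])]))
E
```

```text
tester
top [ 0.6403 -0.016   0.1445] 8.28 res px [-0.23 -0.11 -0.06 -0.33  0.29  0.43]
top [ 0.6467 -0.0147  0.1438] 8.24 res px [-0.15  0.02  0.15 -0.02]
scene [ 0.6427 -0.0144  0.1583] 9.07 res px [-0.16  0.15  0.16 -0.18]
scene [ 0.6471 -0.0131  0.1328] 7.61 res px [ 0.01  0.01 -0.01 -0.01]
rack
top [ 0.4312 -0.2305  0.0425] 2.43 res px [ 0.54  1.11 -0.36  0.03 -0.63 -0.12  0.45 -0.99]
top [ 0.4307 -0.2299  0.0434] 2.49 res px [-0.01  0.01  0.01 -0.01]
scene [ 0.4331 -0.2278  0.0538] 3.08 res px [ 0.14  0.18 -0.09 -0.58 -0.04  0.35]
scene [ 0.4318 -0.2284  0.0614] 3.52 res px [-0.05 -0.01  0.05  0.01]
top [223  49  31  26 122] [241.   57.4]
top [411 129  32  53 449] [423.2 157.6]
top [312 142  77  23 913] [350.2 153. ]
top [209 229  15  38 384] [216.4 248.2]
scene [221 151  36  15 333] [237.8 157.8]
scene [352 169  64  59 693] [385.3 199.4]
scene [400 257  68  56 680] [429.6 290.3]
```

View pics/c2.png

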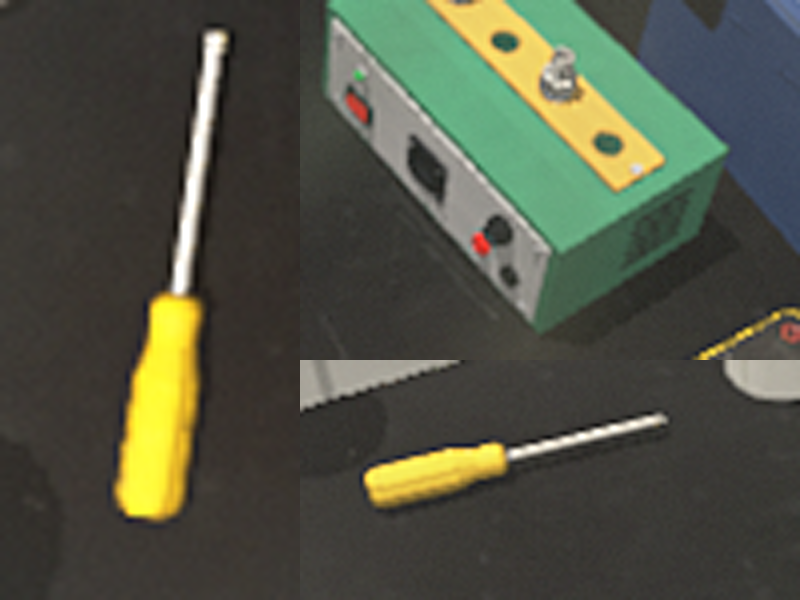

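Crop c2 shows the screwdriver in the top view with its butt at about (215,265.5) and tip at (226,186). The black bezel in the scene view is at about (356.5,221). Next I'll compute the targets.

```bash
cat >>h.py <<'E'
def delta(tgt,phi=None,s=None):
    "tool-frame shift mm + turn to reach tgt (TCP, tool down, tool x at heading phi deg)"
    if s is None:
        from plant import bot; s=bot.sense()
    r=R.from_rotvec(s['ee_rot']); d=r.inv().apply(np.array(tgt)-s['position'])*1000
    out=[d.round(1)]
    if phi is not None:
        a=np.radians(phi); T=R.from_matrix(np.array([[np.cos(a),np.sin(a),0],[np.sin(a),-np.cos(a),0],[0,0,-1]]))
        out.append((r.inv()*T).as_rotvec().round(4))
    return out
E
python3 - <<'E'
from h import *
for n,b,t in(('top',(215,265.8),(226,185.8)),('scene',(222.6,161.3),(295.4,144.4))):
    B=at_z(n,*b,.013);T=at_z(n,*t,.013);d=T-B;print(n,B,T,np.linalg.norm(d),np.degrees(np.arctan2(d[1],d[0])), T-d/np.linalg.norm(d)*.154)
# plugs tops (thread end z=.079)
print(at_z('top',429.2,237.2,.079),at_z('top',450.2,256.2,.079))
# bezel expected
a=np.radians(8.2);x=np.array([np.cos(a),np.sin(a),0])
for c in((.6403,-.016),(.6427,-.0144)):
    h=np.array([*c,.044])-x*.062; print('mouth',h,proj('scene',h),proj('top',h))
print(delta((.4535,-.205,.19),-81.8))
E
```

```text
top [0.3762146  0.30628558 0.013     ] [0.57315507 0.28624096 0.013     ] 0.19795791469174734 -5.811555967198112 [0.41994658 0.30183453 0.013     ]
scene [0.38123768 0.31285823 0.013     ] [0.57512159 0.28897204 0.013     ] 0.19534973705210876 -7.023356077111863 [0.42227714 0.30780223 0.013     ]
[ 0.45421332 -0.20052344  0.079     ] [ 0.41149093 -0.24849951  0.079     ]
mouth [ 0.57893387 -0.02484299  0.044     ] [355.56438645 223.21091217] [352.22693463 184.00843893]
mouth [ 0.58133387 -0.02324299  0.044     ] [356.16030571 222.28254095] [351.57288929 183.01037435]
[array([496.8, 579.7,  41.5]), array([ 1.5000e-03, -1.0000e-03,  1.0638e+00])]
```

>>> send_rows([
  [[124, 145, 10], [0, 0, 0], 60],
  [[124, 145, 10], [0, 0, 0], 60],
  [[124, 145, 10], [0, 0, 0], 60],
  [[124, 145, 10], [0, 0, 0], 60],
  [[124, 145, 10], [0, 0, 0], 60],
])

```text
t: 0.52
position: [0.2602, 0.3308, 0.2209]
ee_rot: [3.088, -0.569, -0.0]
contact_force: [0.7, -0.7, 0.4]
width: 0.0604
grasp_force: 0.0
```

>>> send_rows([
  [[124, 145, 10], [0, 0, 0], 60],
  [[124, 145, 10], [0, 0, 0], 60],
  [[124, 145, 10], [0, 0, 0], 60],
  [[124, 145, 10], [0, 0, 0], 60],
  [[124, 145, 10], [0, 0, 0], 60],
])

```text
t: 0.93
position: [0.3241, 0.1515, 0.211]
ee_rot: [3.089, -0.57, -0.0]
contact_force: [-0.1, -0.0, -0.0]
width: 0.0599
grasp_force: 0.0
```

>>> send_rows([
  [[124, 145, 10], [0, 0, 0], 50],
  [[124, 145, 10], [0, 0, 0], 50],
  [[124, 145, 10], [0, 0, 0], 50],
  [[124, 145, 10], [0, 0, 0], 50],
  [[124, 145, 10], [0, 0, 0], 50],
])

```text
t: 1.35
position: [0.3885, -0.028, 0.2009]
ee_rot: [3.089, -0.571, -0.001]
contact_force: [0.6, 0.6, 0.1]
width: 0.0497
grasp_force: 0.0
```

>>> send_rows([
  [[124, 145, 10], [0, 0, 0.5], 40],
  [[124, 145, 10], [0, 0, 0.5], 40],
  [[124, 145, 10], [0, 0, 0.5], 40],
  [[124, 145, 10], [0, 0, 0.5], 40],
  [[124, 145, 10], [0, 0, 0.5], 40],
])

```text
t: 1.77
position: [0.453, -0.2079, 0.1902]
ee_rot: [2.847, -1.327, -0.002]
contact_force: [0.4, 1.3, -0.0]
width: 0.0399
grasp_force: 0.0
```

>>> send_rows([
  [[0, 0, 0], [0, 0, 0.56], 40],
  [[0, 0, 0], [0, 0, 0.56], 40],
  [[0, 0, 0], [0, 0, 0.56], 40],
  [[0, 0, 0], [0, 0, 0.56], 40],
  [[0, 0, 0], [0, 0, 0.56], 40],
])

```text
t: 2.18
position: [0.4525, -0.2045, 0.1907]
ee_rot: [2.371, -2.06, -0.002]
contact_force: [-0.6, 0.1, -0.4]
width: 0.04
grasp_force: 0.0
```

```bash
python3 - <<'E'
from h import *
from plant import bot,optics
s=bot.sense();print(s['t'],s['position'],s['width'],s['contact_force'],s['joint_positions'])
print(delta((.454,-.204,.12),-81.8))
for n in('top','scene'):
    cv2.imwrite(f'pics/{n}1.png',optics.snapshot(n)['frame'][:,:,::-1])
def c(n,x,y,w,h,k):return cv2.resize(cv2.imread(f'pics/{n}1.png')[y:y+h,x:x+w],None,fx=k,fy=k,interpolation=cv2.INTER_CUBIC)
cv2.imwrite('pics/c3.png',np.hstack([c('top',370,180,100,130,4),c('scene',290,250,100,130,4)]))
E
```

```text
2.1833 [ 0.45245545 -0.20454513  0.19072263] 0.04002389548467556 [-0.55342775  0.14142453 -0.38050653] [-1.08620708e-01  1.67222179e-01 -1.07600445e-01 -3.14892640e-04
 -1.29721749e+00  2.48848514e-01]
[array([-0.3, -1.7, 70.7]), array([ 0.0011,  0.0006, -0.003 ])]
```

View pics/c3.png

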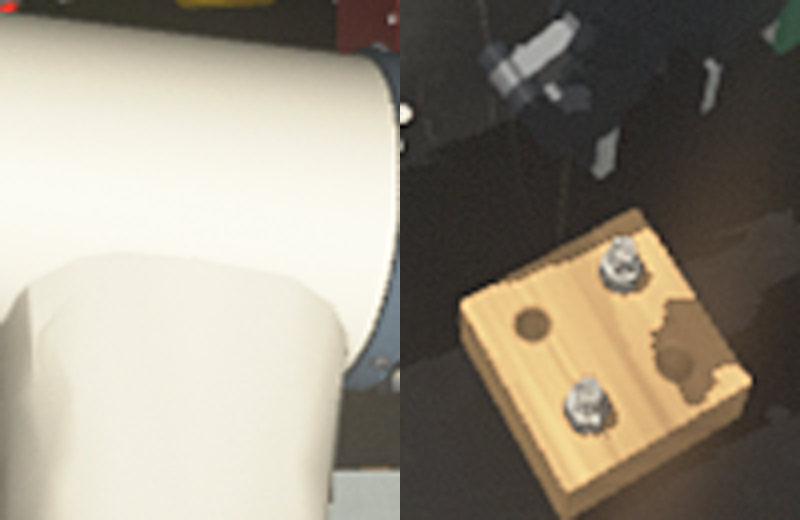

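The scene crop shows the open fingers at about (441,289) and (467,270), above plug A at (444,315), and the rack is undisturbed. I'll descend now.

>>> send_rows([
  [[0, -1.5, 40], [0, 0, 0], 40],
  [[0, -1.5, 80], [0, 0, 0], 40],
  [[0, -1.5, 100], [0, 0, 0], 40],
  [[0, -1.5, 115], [0, 0, 0], 40],
  [[0, -1.5, 115], [0, 0, 0], 40],
])

```text
t: 2.7
position: [0.4516, -0.2036, 0.0728]
ee_rot: [2.378, -2.048, -0.01]
contact_force: [-0.6, -0.4, 0.3]
width: 0.0401
grasp_force: 0.0
```

>>> send_rows([
  [[0, 0, 8], [0, 0, 0], 40],
  [[0, 0, 14], [0, 0, 0], 40],
  [[0, 0, 14.5], [0, 0, 0], 40],
  [[0, 0, 14.5], [0, 0, 0], 25],
  [[0, 0, 14.5], [0, 0, 0], 20],
])

```text
t: 3.12
position: [0.4549, -0.2044, 0.0625]
ee_rot: [-2.379, 2.051, -0.002]
contact_force: [-0.0, -0.5, 0.2]
width: 0.0203
grasp_force: 0.0
```

>>> send_rows([
  [[0, 0, 0], [0, 0, 0], 10],
  [[0, 0, 0], [0, 0, 0], 0],
  [[0, 0, 0], [0, 0, 0], 0],
  [[0, 0, 0], [0, 0, 0], 0],
  [[0, 0, 0], [0, 0, 0], 0],
])

```text
t: 3.53
position: [0.4548, -0.2045, 0.0624]
ee_rot: [-2.379, 2.052, -0.002]
contact_force: [-0.2, -0.2, 5.4]
width: 0.0091
grasp_force: 58.6
```

>>> send_rows([
  [[0, 0, 0], [0, 0, 0], 0],
  [[0, 0, 0], [0, 0, 0], 0],
  [[0, 0, 0], [0, 0, 0], 0],
  [[0, 0, -10], [0, 0, 0], 0],
  [[0, 0, -10], [0, 0, 0], 0],
])

```text
t: 3.95
position: [0.455, -0.2045, 0.0727]
ee_rot: [-2.378, 2.052, -0.002]
contact_force: [0.1, 0.1, -0.7]
width: 0.0087
grasp_force: 58.5
```

>>> send_rows([
  [[0, 0, -35], [0, 0, 0], 0],
  [[0, 0, -60], [0, 0, 0], 0],
  [[0, 0, -90], [0, 0, 0], 0],
  [[0, 0, -100], [0, 0, 0], 0],
  [[0, 0, -100], [0, 0, 0], 0],
])

```text
t: 4.37
position: [0.456, -0.2047, 0.1744]
ee_rot: [-2.377, 2.05, -0.008]
contact_force: [0.3, -0.3, -0.0]
width: 0.0089
grasp_force: 59.3
```

```bash
python3 - <<'E'
from h import *
from plant import bot,optics
s=bot.sense();print(s)
print(delta((.454,-.204,.12),-81.8))
f=optics.snapshot('scene')['frame'][:,:,::-1];cv2.imwrite('pics/scene2.png',f)
p=proj('scene',s['position']);print(p,proj('scene',s['position']-[0,0,.0516]))
x,y=(p-[50,60]).astype(int);print(x,y)
cv2.imwrite('pics/c4.png',cv2.resize(f[y:y+120,x:x+110],None,fx=5,fy=5,interpolation=cv2.INTER_CUBIC))
E
```

```text
{'t': 4.3667, 'joint_positions': array([-1.07454069e-01,  1.77987026e-01, -1.37367939e-01,  6.33071122e-04,
       -1.24970472e+00,  2.54473952e-01]), 'joint_velocities': array([ 0.00034213,  0.03258435, -0.0752415 , -0.02451345,  0.0438352 ,
       -0.00200685]), 'effort': array([-5.06846045e-03, -3.38615084e+01,  2.34057766e+01,  5.27618766e+00,
       -4.65196073e-01, -1.08713591e-04]), 'position': array([ 0.45600807, -0.20470383,  0.17436327]), 'ee_rot': array([-2.37669488,  2.0502427 , -0.0079443 ]), 'contact_force': array([ 0.28054642, -0.31294537, -0.03239999]), 'wrist_torque': array([-0.00435841, -0.01664338,  0.0178552 ]), 'grasp_force': 59.311498403549194, 'width': 0.008874483951110259}
[array([-1.1,  2.2, 54.4]), array([-0.0054, -0.002 ,  0.0041])]
[350.56646177 285.66861515] [348.43989693 299.79370869]
300 225
```

View pics/c4.png

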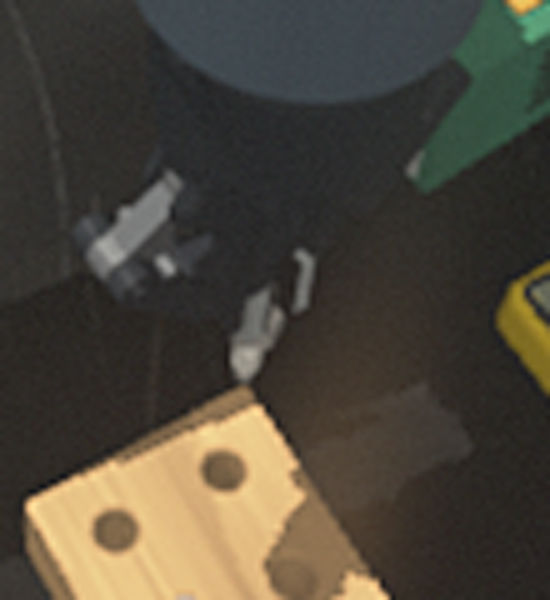

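Crop c4 shows the plug hanging straight in the gripper. Its terminal tip is at about (348.6,300.5), against a predicted (348.4,299.8). The rack hole is empty.

```bash
python3 -c "
from h import *
print(delta((.6440,.0071,.195),-81.9))"
```

```text
[array([-181.4, -218. ,  -22.3]), array([-0.0022, -0.0001,  0.0055])]
```

>>> send_rows([
  [[-20, -20, -15], [0, 0, 0], 0],
  [[-40, -50, -22], [0, 0, 0], 0],
  [[-60, -75, -22], [0, 0, 0], 0],
  [[-80, -100, -22], [0, 0, 0], 0],
  [[-100, -120, -22], [0, 0, 0], 0],
])

```text
t: 4.83
position: [0.5588, -0.0863, 0.1913]
ee_rot: [2.377, -2.051, -0.004]
contact_force: [1.0, -0.4, -0.1]
width: 0.0089
grasp_force: 59.3
```

>>> send_rows([
  [[-20, -24, 0], [0, 0, 0.005], 0],
  [[-40, -49, 0], [0, 0, 0.005], 0],
  [[-60, -73, 0], [0, 0, 0.005], 0],
  [[-75, -91, 0], [0, 0, 0.005], 0],
  [[-81, -98, 0], [0, 0, 0.005], 0],
])

```text
t: 5.25
position: [0.6441, 0.0093, 0.19]
ee_rot: [2.373, -2.054, -0.006]
contact_force: [0.3, -0.2, -1.3]
width: 0.009
grasp_force: 59.3
```

>>> send_rows([
  [[0, 0, 0], [0, 0, 0], 0],
  [[0, 0, 0], [0, 0, 0], 0],
  [[0, 0, 0], [0, 0, 0], 0],
  [[0, 0, 0], [0, 0, 0], 0],
])

```text
t: 5.58
position: [0.6428, 0.0057, 0.1937]
ee_rot: [2.372, -2.059, -0.0]
contact_force: [-0.5, 0.4, -0.5]
width: 0.0092
grasp_force: 59.3
```

```bash
python3 - <<'E'
from h import *
from plant import bot
s=bot.sense();print(s['t'],s['position'],s['width'])
print(delta((.6440,.0071,.165),-81.9))
E
```

```text
5.5833 [0.64280038 0.00570443 0.19374524] 0.009188614673337401
[array([-1.2, -1.4, 28.7]), array([ 0.0004, -0.    , -0.0004])]
```

>>> send_rows([
  [[-1.2, -1.4, 15], [0, 0, 0], 0],
  [[-1.2, -1.4, 30], [0, 0, 0], 0],
  [[-1.2, -1.4, 44], [0, 0, 0], 0],
  [[-1.2, -1.4, 44], [0, 0, 0], 0],
  [[-1.2, -1.4, 44], [0, 0, 0], 0],
])

```text
t: 6.0
position: [0.644, 0.0072, 0.1497]
ee_rot: [2.372, -2.058, -0.001]
contact_force: [0.6, 0.5, -0.8]
width: 0.0089
grasp_force: 59.3
```

```bash
python3 - <<'E'
from h import *
from plant import bot,optics
f=optics.snapshot('scene')['frame'][:,:,::-1]
s=bot.sense();print(s['t'],s['position'],s['width'],s['contact_force'])
p=proj('scene',s['position']-[0,0,.0516]);x,y=(p-[45,50]).astype(int);print((p-[x,y])*6,x,y,'port',(proj('scene',[.644,.0071,.088])-[x,y])*6)
cv2.imwrite('pics/c5.png',cv2.resize(f[y:y+90,x:x+90],None,fx=6,fy=6,interpolation=cv2.INTER_CUBIC))
E
```

```text
6.05 [0.64473695 0.0073805  0.15079256] 0.008754081393899469 [ 1.01046747 -0.03565071 -0.31549085]
[274.37348342 303.55619009] 331 136 port [269.35145877 324.85180421]
```

View pics/c5.png

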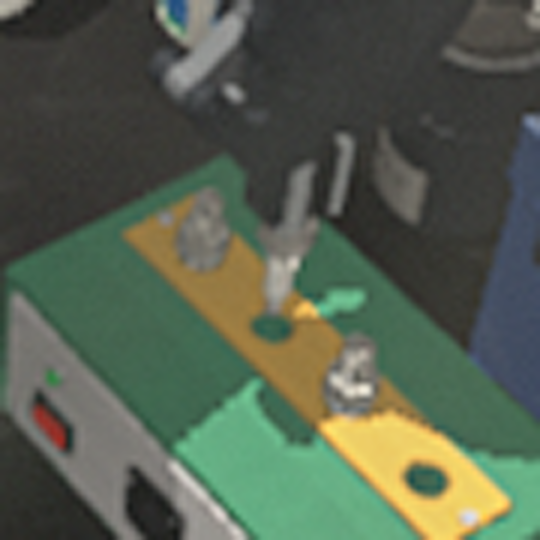

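Crop c5 shows the plug tip at (274,308) directly above port 2 at (271,326), so it lines up to within about 1 mm. I'll insert it.

>>> send_rows([
  [[0, 0, 6], [0, 0, 0], 0],
  [[0, 0, 12], [0, 0, 0], 0],
  [[0, 0, 17], [0, 0, 0], 0],
  [[0, 0, 21], [0, 0, 0], 0],
  [[0, 0, 21], [0, 0, 0], 0],
])

```text
t: 6.47
position: [0.644, 0.0081, 0.1275]
ee_rot: [2.372, -2.057, -0.002]
contact_force: [-0.6, 0.6, -0.8]
width: 0.0092
grasp_force: 59.3
```

>>> send_rows([
  [[0, 0, 5], [0, 0, 0], 0],
  [[0, 0, 10], [0, 0, 0], 0],
  [[0, 0, 15], [0, 0, 0], 0],
  [[0, 0, 19], [0, 0, 0], 0],
  [[0, 0, 19], [0, 0, 0], 0],
])

```text
t: 6.88
position: [0.644, 0.008, 0.1084]
ee_rot: [2.372, -2.057, -0.002]
contact_force: [-0.3, 0.2, -1.1]
width: 0.0092
grasp_force: 59.3
```

>>> send_rows([
  [[0, 0, 2], [0, 0, 0], 0],
  [[0, 0, 3], [0, 0, 0], 0],
  [[0, 0, 4], [0, 0, 0], 0],
  [[0, 0, 4.5], [0, 0, 0], 0],
  [[0, 0, 4.5], [0, 0, 0], 0],
])

```text
t: 7.3
position: [0.6448, 0.008, 0.1056]
ee_rot: [-2.373, 2.058, -0.001]
contact_force: [-0.9, 0.4, 1.0]
width: 0.0091
grasp_force: 59.5
```

>>> send_rows([
  [[0, 0, 1], [0, 0, 0], 0],
  [[0, 0, 2], [0, 0, 0], 0],
  [[0, 0, 2], [0, 0, 0], 0],
])

```text
t: 7.55
position: [0.645, 0.0079, 0.1053]
ee_rot: [-2.373, 2.057, -0.003]
contact_force: [-4.2, 0.5, 8.5]
width: 0.0088
grasp_force: 60.4
```

>>> send_rows([
  [[0, 0, 0], [0, 0, 0], 15],
  [[0, 0, 0], [0, 0, 0], 20],
  [[0, 0, 0], [0, 0, 0], 26],
  [[0, 0, 0], [0, 0, 0], 26],
  [[0, 0, -2], [0, 0, 0], 26],
])

```text
t: 7.97
position: [0.6443, 0.008, 0.1046]
ee_rot: [2.373, -2.058, -0.001]
contact_force: [0.3, 0.2, 0.0]
width: 0.0261
grasp_force: 0.0
```

Plug A met the seat at 0.1053, where 0.1054 was expected, and I released it. Next is plug B.

>>> send_rows([
  [[0, 0, -15], [0, 0, 0], 30],
  [[0, 0, -40], [0, 0, 0], 35],
  [[0, 0, -70], [0, 0, 0], 40],
  [[0, 0, -85], [0, 0, 0], 40],
  [[0, 0, -85], [0, 0, 0], 40],
])

```text
t: 8.38
position: [0.6468, 0.0079, 0.1953]
ee_rot: [-2.369, 2.054, -0.009]
contact_force: [0.4, -0.2, -0.1]
width: 0.0401
grasp_force: 0.0
```

```bash
python3 -c "
from h import *
print(delta((.411,-.2525,.18),-81.9))"
```

```text
[array([224.4, 270.5,  13.3]), array([-0.0082, -0.0009,  0.0008])]
```

>>> send_rows([
  [[24, 30, 0], [0, 0, 0], 40],
  [[50, 60, 0], [0, 0, 0], 40],
  [[75, 90, 0], [0, 0, 0], 40],
  [[100, 120, 0], [0, 0, 0], 40],
  [[124, 150, 5], [0, 0, 0], 40],
])

```text
t: 8.8
position: [0.5126, -0.1372, 0.1857]
ee_rot: [-2.373, 2.057, -0.002]
contact_force: [1.3, -1.0, 1.0]
width: 0.0405
grasp_force: 0.0
```

>>> send_rows([
  [[25, 30, 2], [0, 0, 0], 40],
  [[50, 60, 4], [0, 0, 0], 40],
  [[75, 90, 8], [0, 0, 0], 40],
  [[95, 114, 8], [0, 0, 0], 40],
  [[99.5, 119.5, 8], [0, 0, 0], 40],
])

```text
t: 9.22
position: [0.4062, -0.2535, 0.1769]
ee_rot: [2.37, -2.061, -0.002]
contact_force: [0.5, 0.3, 0.1]
width: 0.04
grasp_force: 0.0
```

>>> send_rows([
  [[0, 0, 0], [0, 0, 0], 40],
  [[0, 0, 0], [0, 0, 0], 40],
  [[0, 0, 0], [0, 0, 0], 40],
  [[0, 0, 0], [0, 0, 0], 40],
])

```text
t: 9.55
position: [0.4103, -0.2506, 0.1771]
ee_rot: [-2.375, 2.057, 0.0]
contact_force: [-0.6, 0.2, -0.7]
width: 0.0401
grasp_force: 0.0
```

```bash
python3 -c "
from h import *
print(delta((.411,-.2525,.0625),-81.9))"
```

```text
[array([  2. ,  -0.4, 114.6]), array([0.0001, 0.0002, 0.002 ])]
```

>>> send_rows([
  [[2, -0.5, 30], [0, 0, 0], 40],
  [[2, -0.5, 60], [0, 0, 0], 40],
  [[2, -0.5, 85], [0, 0, 0], 40],
  [[2, -0.5, 100], [0, 0, 0], 40],
  [[2, -0.5, 100], [0, 0, 0], 40],
])

```text
t: 9.97
position: [0.4085, -0.2516, 0.0738]
ee_rot: [2.372, -2.056, -0.011]
contact_force: [-0.2, -0.2, -0.1]
width: 0.0397
grasp_force: 0.0
```

>>> send_rows([
  [[0, 0, 7], [0, 0, 0], 40],
  [[0, 0, 13], [0, 0, 0], 40],
  [[0, 0, 14.5], [0, 0, 0], 40],
  [[0, 0, 14.5], [0, 0, 0], 25],
  [[0, 0, 14.5], [0, 0, 0], 20],
])

```text
t: 10.38
position: [0.4108, -0.2534, 0.0634]
ee_rot: [-2.373, 2.058, -0.002]
contact_force: [0.0, -0.3, -0.9]
width: 0.0203
grasp_force: 0.0
```

>>> send_rows([
  [[0, 0, 0], [0, 0, 0], 10],
  [[0, 0, 0], [0, 0, 0], 0],
  [[0, 0, 0], [0, 0, 0], 0],
  [[0, 0, 0], [0, 0, 0], 0],
  [[0, 0, 0], [0, 0, 0], 0],
])

```text
t: 10.8
position: [0.4108, -0.2535, 0.0635]
ee_rot: [-2.373, 2.058, -0.002]
contact_force: [-1.6, 0.5, 7.0]
width: 0.0088
grasp_force: 58.7
```

>>> send_rows([
  [[0, 0, 0], [0, 0, 0], 0],
  [[0, 0, 0], [0, 0, 0], 0],
])

```text
t: 10.97
position: [0.4108, -0.2535, 0.0635]
ee_rot: [-2.374, 2.058, -0.002]
contact_force: [-1.2, 0.9, 5.2]
width: 0.0091
grasp_force: 58.7
```

>>> send_rows([
  [[0, 0, -15], [0, 0, 0], 0],
  [[0, 0, -45], [0, 0, 0], 0],
  [[0, 0, -80], [0, 0, 0], 0],
  [[0, 0, -110], [0, 0, 0], 0],
  [[0, 0, -125], [0, 0, 0], 0],
])

```text
t: 11.38
position: [0.4116, -0.254, 0.1917]
ee_rot: [-2.373, 2.057, -0.008]
contact_force: [1.3, 0.2, -0.2]
width: 0.0088
grasp_force: 58.9
```

```bash
python3 -c "
from h import *
print(delta((.6560,-.0757,.19),-81.9))"
```

```text
[array([-141.8, -267.2,    2.5]), array([-0.0046, -0.003 ,  0.0009])]
```

>>> send_rows([
  [[-15, -28, 0], [0, 0, 0], 0],
  [[-31, -58, 0], [0, 0, 0], 0],
  [[-47, -88, 0], [0, 0, 0], 0],
  [[-63, -118, 0], [0, 0, 0], 0],
  [[-78, -147, 0], [0, 0, 0], 0],
])

```text
t: 11.8
position: [0.5458, -0.1539, 0.1874]
ee_rot: [-2.373, 2.058, 0.001]
contact_force: [1.2, -0.7, -0.4]
width: 0.0086
grasp_force: 59.0
```

>>> send_rows([
  [[-15, -28, 0], [0, 0, 0], 0],
  [[-31, -58, 0], [0, 0, 0], 0],
  [[-47, -88, 0], [0, 0, 0], 0],
  [[-60, -113, 0], [0, 0, 0], 0],
  [[-64, -120, 0], [0, 0, 0], 0],
])

```text
t: 12.22
position: [0.6566, -0.0721, 0.1855]
ee_rot: [2.375, -2.055, -0.003]
contact_force: [-0.4, -0.9, -2.0]
width: 0.0089
grasp_force: 59.0
```

>>> send_rows([
  [[0, 0, 0], [0, 0, 0], 0],
  [[0, 0, 0], [0, 0, 0], 0],
  [[0, 0, 0], [0, 0, 0], 0],
  [[0, 0, 0], [0, 0, 0], 0],
])

```text
t: 12.55
position: [0.6538, -0.0757, 0.1882]
ee_rot: [-2.372, 2.059, -0.0]
contact_force: [-0.4, -0.9, -0.5]
width: 0.0091
grasp_force: 59.0
```

```bash
python3 -c "
from h import *
print(delta((.6560,-.0757,.15),-81.9))"
```

```text
[array([ 0.3, -2.1, 38.2]), array([-0.0003, -0.    , -0.0003])]
```

>>> send_rows([
  [[0.3, -2.1, 15], [0, 0, 0], 0],
  [[0.3, -2.1, 30], [0, 0, 0], 0],
  [[0.3, -2.1, 37], [0, 0, 0], 0],
  [[0.3, -2.1, 37], [0, 0, 0], 0],
  [[0.3, -2.1, 37], [0, 0, 0], 0],
])

```text
t: 12.97
position: [0.6563, -0.0754, 0.1513]
ee_rot: [2.373, -2.059, 0.0]
contact_force: [-0.7, -0.3, 0.4]
width: 0.009
grasp_force: 59.0
```

```bash
python3 - <<'E'
from h import *
from plant import bot,optics
f=optics.snapshot('scene')['frame'][:,:,::-1]
s=bot.sense();print(s['t'],s['position'],s['width'],s['contact_force'])
p=proj('scene',s['position']-[0,0,.0527]);x,y=(p-[55,50]).astype(int);print((p-[x,y])*6,x,y,'port',(proj('scene',[.656,-.0757,.088])-[x,y])*6)
cv2.imwrite('pics/c6.png',cv2.resize(f[y:y+90,x:x+90],None,fx=6,fy=6,interpolation=cv2.INTER_CUBIC))
E
```

```text
13.0167 [ 0.65682707 -0.07533431  0.15191118] 0.008559805465812925 [ 0.01274579 -0.26448521  0.46317205]
[334.66936306 300.34707599] 347 162 port [327.74932747 321.51331913]
```

View pics/c6.png

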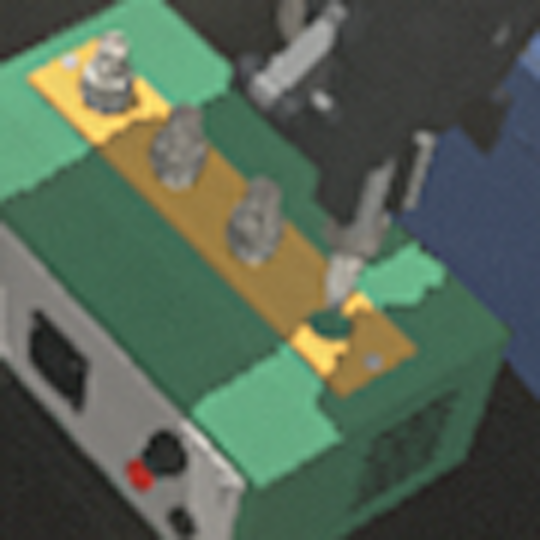

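Crop c6 shows plug A seated level with its neighbours. The tip of plug B at (337,303) is above port 4 at (331,326). I'll insert it.

>>> send_rows([
  [[0, 0, 6], [0, 0, 0], 0],
  [[0, 0, 12], [0, 0, 0], 0],
  [[0, 0, 17], [0, 0, 0], 0],
  [[0, 0, 21], [0, 0, 0], 0],
  [[0, 0, 21], [0, 0, 0], 0],
])

```text
t: 13.43
position: [0.6559, -0.0748, 0.1283]
ee_rot: [2.372, -2.057, -0.003]
contact_force: [-0.4, 1.1, -1.3]
width: 0.0089
grasp_force: 59.0
```

>>> send_rows([
  [[0, 0, 6], [0, 0, 0], 0],
  [[0, 0, 12], [0, 0, 0], 0],
  [[0, 0, 18], [0, 0, 0], 0],
  [[0, 0, 21], [0, 0, 0], 0],
  [[0, 0, 21], [0, 0, 0], 0],
])

```text
t: 13.85
position: [0.656, -0.0749, 0.1075]
ee_rot: [2.372, -2.058, -0.003]
contact_force: [-0.7, 0.9, -1.3]
width: 0.0088
grasp_force: 59.0
```

>>> send_rows([
  [[0, 0, 1], [0, 0, 0], 0],
  [[0, 0, 2], [0, 0, 0], 0],
  [[0, 0, 3], [0, 0, 0], 0],
  [[0, 0, 3.5], [0, 0, 0], 0],
  [[0, 0, 3.5], [0, 0, 0], 0],
])

```text
t: 14.27
position: [0.657, -0.075, 0.1066]
ee_rot: [-2.373, 2.057, -0.002]
contact_force: [-1.8, -0.2, 5.3]
width: 0.0089
grasp_force: 59.5
```

Plug B is home at 0.1066, where 0.1065 was expected. I'll release it and go for the screwdriver.

>>> send_rows([
  [[0, 0, 0], [0, 0, 0], 15],
  [[0, 0, 0], [0, 0, 0], 20],
  [[0, 0, 0], [0, 0, 0], 26],
  [[0, 0, 0], [0, 0, 0], 26],
  [[0, 0, -2], [0, 0, 0], 26],
])

```text
t: 14.68
position: [0.6563, -0.0748, 0.1066]
ee_rot: [2.373, -2.058, -0.002]
contact_force: [0.6, -0.0, -0.3]
width: 0.0262
grasp_force: 0.0
```

>>> send_rows([
  [[0, 0, -15], [0, 0, 0], 30],
  [[0, 0, -40], [0, 0, 0], 35],
  [[0, 0, -70], [0, 0, 0], 40],
  [[0, 0, -95], [0, 0, 0], 40],
  [[0, 0, -95], [0, 0, 0], 40],
])

```text
t: 15.1
position: [0.6592, -0.0756, 0.2092]
ee_rot: [-2.369, 2.054, -0.014]
contact_force: [-0.6, -1.2, 0.1]
width: 0.0401
grasp_force: 0.0
```

```bash
python3 -c "
from h import *
print(delta((.421,.305,.15),-6.4))"
```

```text
[array([-410.7,  182.5,   56.1]), array([-0.007 , -0.0095, -1.3169])]
```

>>> send_rows([
  [[-20, 9, 0], [0, 0, 0], 50],
  [[-50, 22, 0], [0, 0, 0], 50],
  [[-85, 38, 0], [0, 0, 0], 50],
  [[-120, 53, 0], [0, 0, 0], 50],
  [[-155, 69, 0], [0, 0, 0], 50],
])

```text
t: 15.52
position: [0.5654, 0.0698, 0.2021]
ee_rot: [-2.373, 2.059, -0.0]
contact_force: [0.4, 0.9, 0.8]
width: 0.0502
grasp_force: 0.0
```

>>> send_rows([
  [[-35, 16, 0], [0, 0, 0], 50],
  [[-70, 31, 0], [0, 0, 0], 50],
  [[-105, 47, 0], [0, 0, 0], 50],
  [[-140, 62, 0], [0, 0, 0], 50],
  [[-175, 78, 0], [0, 0, 0], 50],
])

```text
t: 15.93
position: [0.4632, 0.2324, 0.2024]
ee_rot: [-2.373, 2.058, -0.0]
contact_force: [1.1, 1.2, -0.1]
width: 0.0498
grasp_force: 0.0
```

>>> send_rows([
  [[-30, 13, 10], [0, 0, -0.12], 50],
  [[-60, 27, 20], [0, 0, -0.24], 50],
  [[-80, 35, 40], [0, 0, -0.36], 50],
  [[-80, 35, 55], [0, 0, -0.48], 50],
  [[-80, 35, 55], [0, 0, -0.6], 50],
])

```text
t: 16.35
position: [0.416, 0.3052, 0.1439]
ee_rot: [2.876, -1.251, -0.004]
contact_force: [-0.7, -0.5, -0.0]
width: 0.05
grasp_force: 0.0
```

>>> send_rows([
  [[0, 0, 0], [0, 0, -0.12], 50],
  [[0, 0, 0], [0, 0, -0.24], 50],
  [[0, 0, 0], [0, 0, -0.36], 50],
  [[0, 0, 0], [0, 0, -0.48], 50],
  [[0, 0, 0], [0, 0, -0.6], 50],
])

```text
t: 16.77
position: [0.4184, 0.3053, 0.1473]
ee_rot: [-3.122, 0.349, -0.0]
contact_force: [0.3, -0.1, 0.2]
width: 0.0502
grasp_force: 0.0
```

>>> send_rows([
  [[0, 0, 0], [0, 0, -0.117], 50],
  [[0, 0, 0], [0, 0, -0.117], 50],
  [[0, 0, 0], [0, 0, -0.117], 50],
  [[0, 0, 0], [0, 0, -0.117], 50],
])

```text
t: 17.1
position: [0.4184, 0.3052, 0.1473]
ee_rot: [-3.136, 0.181, -0.0]
contact_force: [0.1, -0.3, 0.3]
width: 0.0497
grasp_force: 0.0
```

```bash
python3 - <<'E'
from h import *
from plant import bot,optics
f=optics.snapshot('scene')['frame'][:,:,::-1];g=optics.snapshot('top')['frame'][:,:,::-1]
s=bot.sense();print(s['t'],s['position'],s['width'])
print(delta((.421,.305,.05),-6.4))
c=lambda f,x,y,w,h:cv2.resize(f[y:y+h,x:x+w],None,fx=4,fy=4,interpolation=cv2.INTER_CUBIC)
cv2.imwrite('pics/c7.png',np.hstack([c(f,205,90,120,110),c(g,310,110,80,110)]))
E
```

```text
17.2 [0.41842986 0.30522268 0.14728954] 0.05013972178748847
[array([ 2.6, -0.1, 97.3]), array([-0.    ,  0.    , -0.0023])]
```

View pics/c7.png

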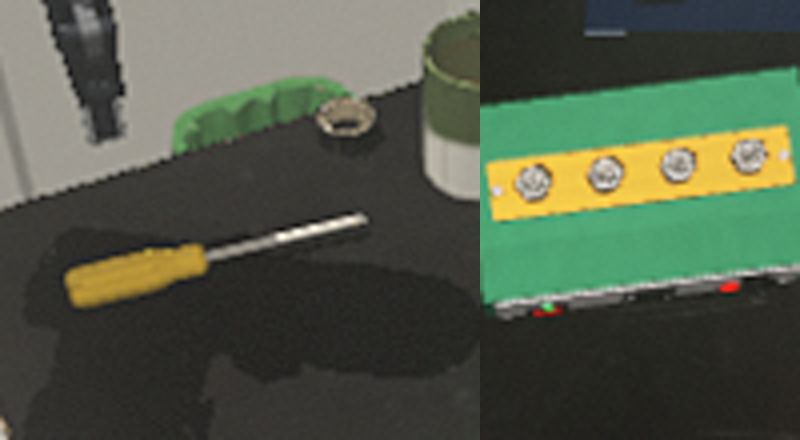

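Crop c7 shows all four plugs standing level in a row, and the screwdriver hasn't moved. I'll descend and grip it.

>>> send_rows([
  [[2.5, 0, 30], [0, 0, 0], 50],
  [[2.5, 0, 65], [0, 0, 0], 50],
  [[2.5, 0, 100], [0, 0, 0], 50],
  [[2.5, 0, 115], [0, 0, 0], 50],
  [[2.5, 0, 115], [0, 0, 0], 50],
])

```text
t: 17.62
position: [0.4187, 0.3026, 0.0284]
ee_rot: [3.13, -0.179, -0.008]
contact_force: [-0.1, -1.0, -0.1]
width: 0.0499
grasp_force: 0.0
```

>>> send_rows([
  [[0, 0, 10], [0, 0, 0], 50],
  [[0, 0, 20], [0, 0, 0], 50],
  [[0, 0, 26], [0, 0, 0], 50],
  [[0, 0, 27], [0, 0, 0], 50],
  [[0, 0, 27], [0, 0, 0], 50],
])

```text
t: 18.03
position: [0.421, 0.305, 0.0054]
ee_rot: [-3.137, 0.176, -0.0]
contact_force: [0.0, 0.4, 1.0]
width: 0.0499
grasp_force: 0.0
```

>>> send_rows([
  [[0, 0, 2.5], [0, 0, 0], 40],
  [[0, 0, 2.5], [0, 0, 0], 35],
  [[0, 0, 2.5], [0, 0, 0], 30],
  [[0, 0, 2.5], [0, 0, 0], 20],
  [[0, 0, 2.5], [0, 0, 0], 5],
])

```text
t: 18.45
position: [0.4212, 0.3053, 0.0034]
ee_rot: [-3.136, 0.175, -0.001]
contact_force: [-0.9, -0.1, 3.9]
width: 0.0236
grasp_force: 58.8
```

>>> send_rows([
  [[0, 0, 0], [0, 0, 0], 0],
  [[0, 0, 0], [0, 0, 0], 0],
  [[0, 0, 0], [0, 0, 0], 0],
  [[0, 0, 0], [0, 0, 0], 0],
  [[0, 0, 0], [0, 0, 0], 0],
])

```text
t: 18.87
position: [0.4212, 0.3053, 0.0034]
ee_rot: [-3.136, 0.175, -0.001]
contact_force: [-0.8, -0.0, 5.7]
width: 0.024
grasp_force: 58.9
```

The handle is gripped. I'll lift it and carry it to the front of the tester.

>>> send_rows([
  [[0, 0, -10], [0, 0, 0], 0],
  [[0, 0, -30], [0, 0, 0], 0],
  [[0, 0, -60], [0, 0, 0], 0],
  [[0, 0, -90], [0, 0, 0], 0],
  [[0, 0, -100], [0, 0, 0], 0],
])

```text
t: 19.28
position: [0.4227, 0.3063, 0.1076]
ee_rot: [-3.132, 0.174, -0.008]
contact_force: [0.2, 0.1, -0.5]
width: 0.024
grasp_force: 58.9
```

```bash
python3 -c "
from h import *
print(delta((.40,-.048,.1),8.2))"
```

```text
[array([ 16.7, 354.7,   5.9]), array([-0.0043, -0.0052, -0.2542])]
```

>>> send_rows([
  [[-10, 30, 0], [0, 0, 0], 0],
  [[-20, 60, 0], [0, 0, 0], 0],
  [[-20, 90, 0], [0, 0, 0], 0],
  [[-20, 120, 0], [0, 0, 0], 0],
  [[-20, 150, 0], [0, 0, 0], 0],
])

```text
t: 19.7
position: [0.3835, 0.1567, 0.1028]
ee_rot: [3.137, -0.175, -0.001]
contact_force: [1.3, -0.9, -0.5]
width: 0.0241
grasp_force: 59.0
```

>>> send_rows([
  [[0, 35, 0], [0, 0, 0], 0],
  [[8, 70, 0], [0, 0, 0], 0],
  [[16, 105, 0], [0, 0, 0], 0],
  [[24, 140, 0], [0, 0, 0], 0],
  [[30, 170, 0], [0, 0, 0], 0],
])

```text
t: 20.12
position: [0.3946, -0.0161, 0.103]
ee_rot: [-3.136, 0.176, -0.0]
contact_force: [0.4, -0.1, -1.4]
width: 0.024
grasp_force: 59.0
```

>>> send_rows([
  [[5, 20, 0], [0, 0, -0.08], 0],
  [[7, 35, 0], [0, 0, -0.16], 0],
  [[7, 35, 0], [0, 0, -0.254], 0],
  [[7, 35, 0], [0, 0, -0.254], 0],
  [[7, 35, 0], [0, 0, -0.254], 0],
])

```text
t: 20.53
position: [0.398, -0.0498, 0.1027]
ee_rot: [-3.134, -0.218, 0.0]
contact_force: [0.1, 0.1, -0.5]
width: 0.0241
grasp_force: 59.0
```

```bash
python3 -c "
from h import *
from plant import bot
print(bot.sense()['width'],delta((.400,-.0490,.0344),8.2))"
```

```text
0.02406192219903989 [array([ 2.2, -0.5, 68.3]), array([-0.0002,  0.0003, -0.0043])]
```

>>> send_rows([
  [[2, -0.5, 15], [0, 0, 0], 0],
  [[2, -0.5, 35], [0, 0, 0], 0],
  [[2, -0.5, 55], [0, 0, 0], 0],
  [[2, -0.5, 68], [0, 0, 0], 0],
  [[2, -0.5, 68], [0, 0, 0], 0],
])

```text
t: 20.95
position: [0.3979, -0.0487, 0.0325]
ee_rot: [3.134, 0.22, -0.008]
contact_force: [0.2, 0.1, -1.2]
width: 0.024
grasp_force: 59.0
```

>>> send_rows([
  [[0, 0, 0], [0, 0, 0], 0],
  [[0, 0, 0], [0, 0, 0], 0],
  [[0, 0, 0], [0, 0, 0], 0],
])

```text
t: 21.2
position: [0.4011, -0.0486, 0.0359]
ee_rot: [-3.133, -0.223, -0.003]
contact_force: [-0.7, 0.3, -0.9]
width: 0.0239
grasp_force: 59.0
```

```bash
python3 - <<'E'
from h import *
from plant import bot,optics
f=optics.snapshot('scene')['frame'][:,:,::-1];g=optics.snapshot('top')['frame'][:,:,::-1]
cv2.imwrite('pics/scene8.png',f);cv2.imwrite('pics/top8.png',g)
s=bot.sense();print(s['t'],s['position'],s['width'])
a=np.radians(8.2);X=np.array([np.cos(a),np.sin(a),0]);P=s['position']+[0,0,.0096];T=P+.154*X;M=np.array([.5805,-.0228,.044])
for n,o in(('scene',(300,185)),('top',(310,150))):
    for q in(T,P+.045*X,P+.1*X,M): print(n,proj(n,q),(proj(n,q)-o+.5)*6)
c=lambda f,x,y,w,h:cv2.resize(f[y:y+h,x:x+w],None,fx=6,fy=6,interpolation=cv2.INTER_CUBIC)
cv2.imwrite('pics/c8.png',np.hstack([c(f,300,185,80,90),c(g,310,150,53,90)]))
E
```

```text
21.3 [ 0.40083977 -0.0486979   0.03564367] 0.02387546345320625
scene [345.67220539 227.75518441] [277.03323232 259.53110646]
scene [303.28125063 252.1604349 ] [ 22.68750376 405.96260942]
scene [325.16085597 239.56394463] [153.96513583 330.3836678 ]
scene [355.72740423 222.26987609] [337.3644254  226.61925652]
top [352.96588849 194.56338141] [260.79533094 270.38028849]
top [359.11322302 239.7414715 ] [297.67933812 541.448829  ]
top [355.99707915 216.84025668] [278.98247488 404.04154008]
top [351.38653932 183.35062985] [251.31923589 203.10377913]
```

View pics/c8.png

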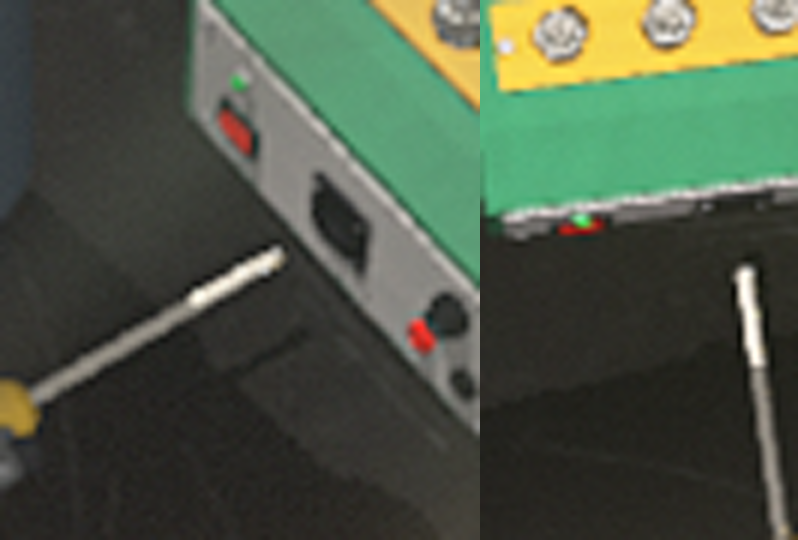

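In crop c8 the tip at (346.3,226.6) lines up along the hole axis with the bezel centre at (356,221.5). The vertical and lateral mismatch is under 1 mm. All the plugs are in place, so I'll insert.

>>> send_rows([
  [[0, -0.5, 1.2], [0, 0, 0], 0],
  [[8, -0.5, 1.2], [0, 0, 0], 0],
  [[16, -0.5, 1.2], [0, 0, 0], 0],
  [[22, -0.5, 1.2], [0, 0, 0], 0],
  [[22, -0.5, 1.2], [0, 0, 0], 0],
])

```text
t: 21.72
position: [0.4238, -0.0451, 0.0337]
ee_rot: [3.133, 0.224, 0.002]
contact_force: [1.3, 1.7, -0.5]
width: 0.0241
grasp_force: 59.0
```

>>> send_rows([
  [[3, 0, 0], [0, 0, 0], 0],
  [[6, 0, 0], [0, 0, 0], 0],
  [[9, 0, 0], [0, 0, 0], 0],
  [[12, 0, 0], [0, 0, 0], 0],
  [[12, 0, 0], [0, 0, 0], 0],
])

```text
t: 22.13
position: [0.4343, -0.0435, 0.0336]
ee_rot: [3.134, 0.223, 0.001]
contact_force: [0.4, 0.3, -0.7]
width: 0.0238
grasp_force: 59.0
```

```bash
python3 -c "
from h import *
from plant import bot
s=bot.sense();print(s['width'],s['contact_force'],delta((.5805-.154*.9898,-.0228-.154*.1426,.0344),8.2))"
```

```text
0.02378824860315395 [ 0.4469734   0.34938175 -0.70533227] [array([-6.4,  0.3, -0.8]), array([ 0.0001, -0.0004, -0.0008])]
```

The tip is 6 mm inside the hole with no contact force. I'll keep going to the button.

>>> send_rows([
  [[2, 0, -0.8], [0, 0, 0], 0],
  [[4, 0, -0.8], [0, 0, 0], 0],
  [[6, 0, -0.8], [0, 0, 0], 0],
  [[7, 0, -0.8], [0, 0, 0], 0],
  [[7, 0, -0.8], [0, 0, 0], 0],
])

```text
t: 22.55
position: [0.4409, -0.0426, 0.0344]
ee_rot: [3.134, 0.223, 0.0]
contact_force: [-0.6, 0.6, -0.6]
width: 0.0238
grasp_force: 59.0
```

>>> send_rows([
  [[1, 0, 0], [0, 0, 0], 0],
  [[2, 0, 0], [0, 0, 0], 0],
  [[3, 0, 0], [0, 0, 0], 0],
  [[3, 0, 0], [0, 0, 0], 0],
])

```text
t: 22.88
position: [0.4434, -0.0423, 0.0342]
ee_rot: [3.134, 0.223, -0.001]
contact_force: [-0.1, 0.2, -0.2]
width: 0.0243
grasp_force: 59.1
```

>>> send_rows([
  [[1, 0, 0], [0, 0, 0], 0],
  [[2, 0, 0], [0, 0, 0], 0],
  [[3, 0, 0], [0, 0, 0], 0],
  [[3, 0, 0], [0, 0, 0], 0],
])

```text
t: 23.22
position: [0.4459, -0.0419, 0.034]
ee_rot: [3.134, 0.223, -0.003]
contact_force: [-3.2, -0.6, 0.1]
width: 0.0241
grasp_force: 59.0
```

>>> send_rows([
  [[1, 0, 0], [0, 0, 0], 0],
  [[2, 0, 0], [0, 0, 0], 0],
  [[3, 0, 0], [0, 0, 0], 0],
  [[3, 0, 0], [0, 0, 0], 0],
  [[3, 0, 0], [0, 0, 0], 0],
])

```text
t: 23.63
position: [0.4489, -0.0415, 0.0341]
ee_rot: [3.134, 0.223, -0.002]
contact_force: [-4.8, 0.0, -0.2]
width: 0.0238
grasp_force: 59.0
```

>>> send_rows([
  [[1, 0, 0], [0, 0, 0], 0],
  [[2, 0, 0], [0, 0, 0], 0],
  [[2, 0, 0], [0, 0, 0], 0],
  [[2, 0, 0], [0, 0, 0], 0],
])

```text
t: 23.97
position: [0.4504, -0.0413, 0.0339]
ee_rot: [3.134, 0.223, -0.004]
contact_force: [-6.0, 0.1, -0.3]
width: 0.024
grasp_force: 59.0
```

>>> send_rows([
  [[1, 0, 0], [0, 0, 0], 0],
  [[2, 0, 0], [0, 0, 0], 0],
  [[2, 0, 0], [0, 0, 0], 0],
  [[2, 0, 0], [0, 0, 0], 0],
])

```text
t: 24.3
position: [0.4505, -0.0413, 0.0333]
ee_rot: [3.133, 0.222, -0.009]
contact_force: [-9.4, -0.9, 0.3]
width: 0.024
grasp_force: 59.0
```

>>> send_rows([
  [[0, 0, 0], [0, 0, 0], 0],
  [[0, 0, 0], [0, 0, 0], 0],
  [[0, 0, 0], [0, 0, 0], 0],
  [[0, 0, 0], [0, 0, 0], 0],
  [[0, 0, 0], [0, 0, 0], 0],
])

```text
t: 24.72
position: [0.4505, -0.0413, 0.0333]
ee_rot: [3.133, 0.222, -0.009]
contact_force: [-9.2, -0.1, 0.5]
width: 0.0237
grasp_force: 59.0
```

The button is on its stop: the force rose to 9.2 N, the tool stopped advancing, and the reading is steady. I'm handing in now.

```bash
python3 -c "
from plant import finish_job
print(finish_job())"
```

```text
the job is handed in; nothing more can be done
None
```

Both plugs are seated in ports 2 and 4 and released, and the job was handed in at 24.7 s with the screwdriver still gripped and holding the red button against its stop at about 9 N; no verdict came back.

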